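# Clamp the sample board and bring the loupe to its notch

## Robot

A 6-joint arm with a two-finger parallel gripper is mounted at the origin on a cart in front of the work surface, level with it; the furniture and walls round the work are solid. World frame = base frame: x ahead of the robot, y to its left, z up, the work surface at z = 0. Lengths are in m, angles in rad, forces in N, time in s.
With the tool pointing down it reaches from about 0.35 to 0.975 m from the base axis. Payload 4.9 kg.
Tool frame: the origin (TCP) lies between the finger pads, 19 mm behind the fingertips; this is the grasp point; z points along the fingers, y is the line along which they close (so a half turn about z gives the same grasp; the last joint's range is limited). The gripper opens to 85 mm and grips with 20 to 120 N. Pads are 22 mm wide; open, the fingers measure 114 mm over their backs; the gripper's body (76 mm by 85 mm) begins 54 mm behind the grasp point. The pads swing forward as they close: fully open they stand 13 mm farther back than shut.
Start: joints at [-1.431, 0.053, 1.613, -0, 1.476, -0.119], TCP at [0.16, -0.604, 0.25] pointing down, gripper open.
Joint ranges: [-3.01, 3.01], [-1.01, 2.22], [0.06, 2.58], [-1.02, 4.17], [0.09, 2.62], [-3.14, 3.14]. Speed limits (rad/s): [2.57, 2.57, 3.14, 3.14, 3.14, 3.14].

## Interface

Orientations are given as a unit quaternion [w, x, y, z].
In Python, from plant import manip gives the robot as it stands. The module is installed in compiled form; this text tells all that it offers.
- The arm moves only by the shell command python3 -m crank, which reads ROWS from standard input. ROWS is a JSON list of rows, 1 to 5 of them, each an object with the fields finger_gap (the opening from 0.0 (shut) to 1.0 (fully open)), trans (a list: dx, dy, dz in shares of the most that a row can go, 1 being 62.5 mm), rot (a list: a rotation vector rx, ry, rz in a scale on which 1.0 is 2 pi rad); a field left out counts as zero (the opening has to be given); each row shifts and turns the commanded pose from where the row before left it, along the tool's axes as they then stand; what a row does not reach is not made up. A row lasts 1/8 s, in which the tool goes at most 0.0625 m and 0.188 rad, less where a joint would pass 70% of its speed; a pose out of reach is approached as far as the arm can. The fingers move at their own pace and stop on an object; the grip force is fixed at half the most. Time passes only in rows, so rows that do not move let the fingers close. It prints the time, the measured TCP pose, the force, the opening and the grip force at its end. Input that does not fit is refused with a message, and nothing moves.
- manip.state(): the state, without advancing time (a new reading comes with each control period).
- manip.grab_frame(name): name is "side" or "top"; returns (picture, depth): 420x560x3 uint8, red, green, blue; 420x560 float32, m along the optical axis (not along the pixel's ray), 0 where there is no reading.
- manip.camera_params(name): a dict with "intrinsics" (3x3 intrinsics, pixels), "xyz" and "orientation" of the camera in the world. Camera axes: x right, y down, z forward; pixel columns grow to the right and rows downward; lengths in m; the calibration is good to about 2 mm. A picture is of the moment at which its call begins. camera_params takes no time and is no camera call.
- manip.job_done(): hands the job in; it is judged then, once.
Trained networks look in the newest picture that a camera, given by its name, has taken for a name from the list of things; names that differ only in an ending like _2 or _b are one class to them, and where a whole thing is asked for, a point or a joint stands for the part that bears it (a point fixed in the world has none). Each returns a list of dicts, best first, with "conf" (0 to 1); they miss things now and then, are a little off and sometimes report something else, mostly with a low value. They report only what shows in the picture. A call takes as long as a camera call.
- manip.look_for(camera, query): "extent" ([left, top, right, bottom] in pixels, round what is visible of it).
- manip.outline_of(camera, query): "region" (420x560 bool, what is visible of it) and "extent" ([left, top, right, bottom] in pixels, round what is visible of it).
- manip.mark_of(camera, query): "centre" ([row, column] in pixels: a listed point, or the origin of a listed thing).
The state is a dict: "time": time; "joint_pos": joint angles; "joint_vel": joint speeds; "joint_efforts": joint torques, N m; "tool_pos": TCP position; "tool_rot": TCP orientation; "contact_force": force on the tool from outside, world axes, zero at the start; "ft_torque": the same for the moment, N m; "gripper_width": opening from 0.0 (shut) to 1.0 (fully open); "grasp_force": force on a finger pad.
Only numpy, scipy, OpenCV 4.12 (cv2) and the standard library are available. Lean on these libraries where they do the work, as an engineer would, in place of code of your own. Each camera call takes 0.05 s, during which the arm holds its last target. There are 200 camera calls.

## Task

First wind the handwheel, which has a crank knob, clockwise until the clamp jaw is tight against the sample board. Then take the loupe carriage by its black finger grip and slide it to the left along the rail until the spring ball clicks into the notch, and finish holding the grip between the fingers with the carriage at the notch; the jaw must still be tight then. Leave the pot, the printing block and the star cutter where they stand.

Things in the scene. Friction and masses are not known exactly. Their poses are not given: they have to be found in the camera images.
- jig: plywood sample-viewing jig fixed to the table, 12 mm thick, about 160 x 315 mm. Origin at its underside; x away from the robot (within 0.2 rad), y left, z up. 'jig' offsets below are mm in this frame. A rail runs along jig y at x = -40; the wooden board (top at z = 18) lies behind it at x 0..70, y -65..25, a fence at its right edge; gearbox and handwheel at the left end
- wheel_axis (a point): centre of the steel handwheel (86 mm across, rim top at jig z = 57) on the grey gearbox, on its vertical axis, at jig (20, 115, 57)
- handwheel (a joint): angle of the handwheel in rad, grows CLOCKWISE seen from above. Starts between 0 and 1.2; at 5.4 the jaw meets the board and the wheel stops. It moves the jaw 5.5 mm per rad. About 1 to 2 N at the knob turns it; it stays where it is left, and may be pressed lightly against the stop
- crank_knob (a point): point on the axis of the crank knob at jig z = 82. The knob is upright, black, 18 mm across, jig z 57 to 95, 34 mm from the wheel axis, and spins freely on its pin, so the tool can keep its heading while it carries the knob round. With the handwheel at angle a the knob is at jig x = 20 + 34 cos a, y = 115 - 34 sin a
- jaw (a joint): steel clamp jaw left of the board, driven to the right by the handwheel. Value in m: 0 fully open, 0.0297 tight against the board's left edge
- carriage: aluminium carriage on the rail, 60 mm long, with a black upright finger grip on top and a round loupe (60 mm) on an arm over the board. Origin under its middle, at jig x = -40, z = 27; it slides only along jig y, from y = -100 (right end, starts within 15 mm of it) to +20 (left end). Friction 1 to 3 N; it stays where it is left
- carriage_grip (a point): point to grip the carriage, 41 mm above its origin (jig z = 68), in the black finger grip: 16 mm along jig y, 30 mm along jig x, jig z 45 to 82. Nothing stands above it
- plunger (a joint): spring plunger on the carriage's front lug: ball foot below, round pull knob above. Value in m: about 0.0005 while the ball runs on the flat of the steel notch bar, 0.006 at the bottom of the notch. The one V notch (14 mm wide, 45 degrees) is where the carriage is somewhere between jig y -40 and 0. Forcing the ball out takes about 10 N; let go within 4 mm of it, the carriage centres itself
- pot: small round pot, 69 mm across, 41 mm tall, origin at its underside; stands beyond the jig's left end: leave alone
- print_block: carved wooden printing block with a turned grip, 50 x 62 x 68 mm, origin at its underside; stands behind the jig: leave alone
- star_cutter: tin star-shaped cutter, 53 mm across, 20 mm tall, origin at its underside; stands behind the jig: leave alone

How it is judged:
By the outcome, as a careful person would: the job done as asked, in the order asked, and still so for the second after the job is handed in, while the arm keeps its last pose, push and grip.
It also fails if it takes over 53 s, if anything falls off the work surface, if the arm or the gripper's body presses on something with over 40 N, if the wrist force passes 120 N, or if a joint passes its speed limit or range.

## Working session

There is one attempt and no reset: what is moved stays moved. The work goes in short steps, Python scripts to look and compute and a shell command to move; the robot and the scene stay as the last step left them, time stands still between calls to the robot, and variables do not carry over. Pictures are saved under pics/ and viewed, at most 10 in all, crops included, and the job is handed in when it is done.

```bash
mkdir -p pics; cat > h.py <<'E'
import numpy as np, cv2
from scipy.spatial.transform import Rotation as R
from plant import manip
def q2R(q): return R.from_quat([q[1],q[2],q[3],q[0]]).as_matrix()
def cam(n):
    p=manip.camera_params(n); return np.array(p["intrinsics"]),np.array(p["xyz"]),q2R(p["orientation"])
def ray(n,rc):
    K,t,Rm=cam(n); d=Rm@np.linalg.inv(K)@[rc[1],rc[0],1]; return t,d
def at_depth(n,rc,dep):
    t,d=ray(n,rc); v=dep[int(round(rc[0])),int(round(rc[1]))]; return t+d*v
def at_z(n,rc,z):
    t,d=ray(n,rc); return t+d*(z-t[2])/d[2]
def tri(a,b):
    (t1,d1),(t2,d2)=ray(*a),ray(*b)
    d1/=np.linalg.norm(d1);d2/=np.linalg.norm(d2)
    s=np.linalg.lstsq(np.c_[d1,-d2],t2-t1,rcond=None)[0]
    p,q=t1+s[0]*d1,t2+s[1]*d2
    return (p+q)/2,np.linalg.norm(p-q)
def proj(n,p):
    K,t,Rm=cam(n); c=K@(Rm.T@(np.array(p)-t)); return c[:2]/c[2]
E
python3 - <<'E'
from h import *
np.set_printoptions(precision=4,suppress=True)
s=manip.state(); print(s)
ims=[]
P={}
for n in("side","top"):
    im,d=manip.grab_frame(n); ims.append(im); np.save(f"pics/d_{n}.npy",d)
    print(n,manip.camera_params(n))
    for q in("wheel_axis","crank_knob","carriage_grip","carriage","jig","pot"):
        m=manip.mark_of(n,q)[:2]
        for x in m: print(n,q,np.round(x["centre"],1),round(x["conf"],2),at_depth(n,x["centre"],d) )
        if m:P[n,q]=m[0]["centre"]
for q in("wheel_axis","crank_knob","carriage_grip","carriage","jig"):
    if ("side",q) in P and ("top",q) in P: print(q,*tri(("side",P["side",q]),("top",P["top",q])))
for n,i in zip(("side","top"),ims): cv2.imwrite(f"pics/a_{n}.png",i[:,:,::-1])
E
```

```text
{'time': 0.0, 'joint_pos': array([-1.431 ,  0.0533,  1.6143, -0.    ,  1.476 , -0.119 ]), 'joint_vel': array([ 0.0014,  0.0008, -0.0002,  0.0002,  0.0004,  0.0009]), 'joint_efforts': array([ -0.0005, -39.3686, -37.0175,  -0.0001,   0.0071,  -0.    ]), 'tool_pos': array([ 0.1599, -0.6036,  0.2488]), 'tool_rot': array([-0.001 ,  0.9916,  0.129 , -0.    ]), 'contact_force': array([-0.7107, -0.5185,  0.6421]), 'ft_torque': array([-0.0246, -0.023 ,  0.0137]), 'grasp_force': 0.0, 'gripper_width': 1.0015723301880592}
side {'intrinsics': array([[414.3887,   0.    , 272.1977],
       [  0.    , 414.3887, 210.8991],
       [  0.    ,   0.    ,   1.    ]]), 'xyz': array([0.4421, 1.1335, 0.3768]), 'orientation': array([ 0.063 , -0.0787,  0.8186, -0.5655])}
side wheel_axis [227.  293.7] 0.59 [0.5555 0.3897 0.0592]
side wheel_axis [210.3 339.2] 0.45 [0.4749 0.2161 0.0349]
side crank_knob [231.2 294.8] 0.63 [0.5525 0.3947 0.0526]
side crank_knob [210.9 290.1] 0.47 [0.5669 0.3639 0.0828]
side carriage_grip [193.6 340.7] 0.76 [0.4738 0.1997 0.0706]
side carriage [209.1 340.4] 0.55 [0.4722 0.2167 0.03
[... 343 characters left out ...]

top wheel_axis [220.3 265.7] 0.81 [0.5493 0.3867 0.0578]
top wheel_axis [248.6 351. ] 0.33 [0.48   0.1956 0.0831]
top crank_knob [209.5 280.1] 0.5 [0.5693 0.3525 0.0947]
top carriage_grip [251.9 353.5] 0.7 [0.4725 0.1906 0.0846]
top carriage [248.6 348.3] 0.67 [0.481  0.196  0.0493]
top jig [231.6 311.2] 0.82 [0.5246 0.2782 0.011 ]
top jig [156.6 322.6] 0.3 [0.7068 0.2466 0.0296]
top pot [236.1 199.9] 0.93 [0.516  0.543  0.0437]
wheel_axis [0.5526 0.3871 0.0579] 0.0065568987794594
crank_knob [0.568  0.3521 0.0347] 0.018205523946778785
carriage_grip [0.4735 0.1874 0.0666] 0.001297467163174343
carriage [0.4773 0.1927 0.0295] 0.00851616934491651
jig [0.525  0.2775 0.0016] 0.0007111101540447257
```

View pics/a_top.png

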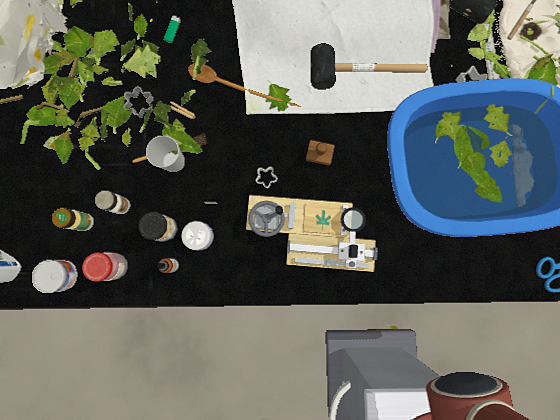

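View pics/a_side.png

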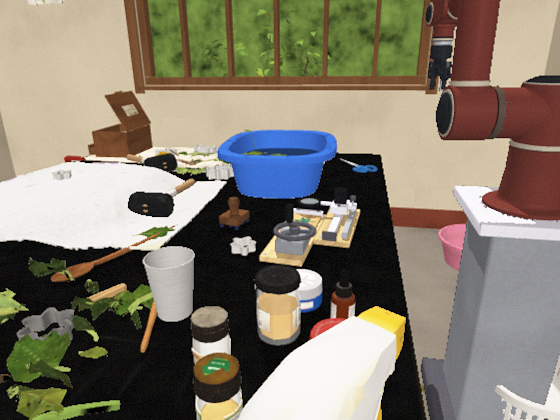

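```bash
python3 - <<'E'
from h import *
np.set_printoptions(precision=4,suppress=True)
# knob: second side candidate vs top
print(tri(("side",[210.9,290.1]),("top",[209.5,280.1])))
w=np.array([.5505,.387]); g=np.array([.4735,.1874]); j=np.array([.525,.2775])
v=w-j; print(np.hypot(*v),"exp",np.hypot(20,115)); th=np.arctan2(v[1],v[0])-np.arctan2(115,20); print("yaw",th)
# yaw from carriage grip: jig x=-40
v=w-g; print("w-g in yaw",[[c*v[0]+s*v[1],-s*v[0]+c*v[1]] for c,s in[(np.cos(a),np.sin(a)) for a in(th-.03,th,th+.03)]])
d=np.load("pics/d_top.npy")
# knob top points: z>0.085 near wheel
K,t,Rm=cam("top"); r,c=np.mgrid[:420,:560]
P=t+np.stack([(c-K[0,2])/K[0,0]*d,(r-K[1,2])/K[1,1]*d,d],-1)@Rm.T
near=np.hypot(P[...,0]-w[0],P[...,1]-w[1])
m=(near<.055)&(P[...,2]>.075)&(d>0); print("knobtop",m.sum(),np.median(P[m],0),P[m].max(0),P[m].min(0))
m=(near<.06)&(P[...,2]>.052)&(P[...,2]<.063)&(d>0); print("wheel",m.sum(),(P[m].max(0)+P[m].min(0))/2,P[m].max(0)-P[m].min(0), cv2.minEnclosingCircle(P[m][:,:2].astype(np.float32)))
m=(np.hypot(P[...,0]-g[0],P[...,1]-g[1])<.03)&(P[...,2]>.07)&(d>0); print("grip",m.sum(),P[m].mean(0),cv2.minAreaRect((P[m][:,:2]*1000).astype(np.float32)))
m=(P[...,2]>.008)&(P[...,2]<.016)&(d>0)&(abs(P[...,0]-.525)<.15)&(abs(P[...,1]-.2775)<.2); print("jig",cv2.minAreaRect((P[m][:,:2]*1000).astype(np.float32)))
E
```

```text
(array([0.5701, 0.3525, 0.0785]), np.float64(0.0026748458344976575))
0.11242997820866103 exp 116.72617529928752
yaw -0.05660803086428645
w-g in yaw [[np.float64(0.05944603423483012), np.float64(0.2055123573261506)], [np.float64(0.06558373148145984), np.float64(0.2036367701692594)], [np.float64(0.07166240779652529), np.float64(0.2015779236642855)]]
knobtop 53 [0.5686 0.3571 0.0942] [0.5776 0.364  0.0976] [0.5619 0.3482 0.0754]
wheel 525 [0.5542 0.3862 0.0568] [0.0829 0.0844 0.0095] ((0.5544726848602295, 0.38628673553466797), 0.042761918157339096)
grip 103 [0.4751 0.1902 0.0816] ((475.64178466796875, 189.5487518310547), (16.010934829711914, 29.18328857421875), 86.69164276123047)
jig ((528.0738525390625, 280.086181640625), (342.92962646484375, 193.86570739746094), 69.27896118164062)
```

Top view: the jig spans columns 247–377 and rows 195–270. The wheel is at about (217, 266) with its knob at (211, 279), the carriage is at the right end at (250, 352), and the pot is at (236, 199). Side view: the wheel is at (237, 294) and the carriage at about (205, 340).

Jig yaw comes out at about -0.09, the knob at (0.570, 0.356) with a≈1.0, and the grip at (0.4755, 0.1895). I'll turn the tool to the jig axes and travel.

Careful with the scale: shifts go in shares of 62.5 mm and turns go in shares of 2 pi rad. That gives: -0.053 m is -0.848, 0.028 m is 0.448, 0.175 rad / 6.2832 = 0.0279.

```bash
echo '[{"finger_gap":1, "rot":[0, 0, 0.0279]}, {"finger_gap":1, "rot":[0, 0, 0.0279]}, {"finger_gap":1, "trans":[0.448, -0.848, 0]}, {"finger_gap":1, "trans":[0.448, -0.848, 0]}, {"finger_gap":1, "trans":[0.448, -0.848, 0]}]' | python3 -m crank; echo '[{"finger_gap":1, "trans":[0.448, -0.848, 0]}, {"finger_gap":1, "trans":[0.448, -0.848, 0]}, {"finger_gap":1, "trans":[0.448, -0.848, 0]}, {"finger_gap":1, "trans":[0.448, -0.848, 0]}, {"finger_gap":1, "trans":[0.448, -0.848, 0]}]' | python3 -m crank
cat >> h.py <<'E'
def rel(p):
    s=manip.state(); return q2R(s["tool_rot"]).T@(np.array(p)-s["tool_pos"])
E
python3 - <<'E'
from h import *
print(rel([.5698,.356,.16]).round(4), manip.state()["joint_pos"].round(2))
E
```

```text
time: 1.32
tool_pos: [0.2588, -0.4521, 0.2501]
tool_rot: [0.0, 0.999, -0.046, 0.0]
contact_force: [0.7, -0.5, 0.6]
gripper_width: 1.0
grasp_force: 0.0
time: 1.95
tool_pos: [0.4224, -0.2006, 0.2504]
tool_rot: [0.0, 0.999, -0.046, 0.001]
contact_force: [1.2, -0.5, 0.2]
gripper_width: 1.001
grasp_force: 0.0
[ 0.0958 -0.5678  0.0902] [-0.6  -0.34  1.97  0.    1.52  1.06]
```

Converted, -0.058 m is -0.928, 0.01 m is 0.16.

```bash
echo '[{"finger_gap":1, "trans":[0, -0.928, 0]}, {"finger_gap":1, "trans":[0, -0.928, 0]}, {"finger_gap":1, "trans":[0.16, -0.928, 0]}, {"finger_gap":1, "trans":[0.16, -0.928, 0]}, {"finger_gap":1, "trans":[0.16, -0.928, 0]}]' | python3 -m crank; echo '[{"finger_gap":1, "trans":[0.24, -0.912, 0]}, {"finger_gap":1, "trans":[0.24, -0.912, 0.32]}, {"finger_gap":1, "trans":[0.24, -0.912, 0.48]}, {"finger_gap":1, "trans":[0.24, -0.912, 0.48]}, {"finger_gap":1, "trans":[0, -0.64, 0.16]}]' | python3 -m crank
python3 - <<'E'
from h import *
print(rel([.5698,.356,.16]).round(4), manip.state()["joint_pos"].round(2))
im,d=manip.grab_frame("top"); print(manip.mark_of("top","crank_knob")[:1])
cv2.imwrite("pics/b.png",cv2.resize(im[120:300,200:400,::-1],None,fx=3,fy=3,interpolation=cv2.INTER_CUBIC))
im,d=manip.grab_frame("side"); print(manip.mark_of("side","crank_knob")[:2])
cv2.imwrite("pics/c.png",cv2.resize(im[150:280,220:380,::-1],None,fx=4,fy=4,interpolation=cv2.INTER_CUBIC))
for p in([.5698,.356,.082],[.554,.3865,.057],[.4755,.1895,.068]): print(proj("side",p),(proj("side",p)-[220,150])*4)
E
```

```text
time: 2.58
tool_pos: [0.4782, 0.0857, 0.2505]
tool_rot: [0.0, 0.999, -0.045, 0.001]
contact_force: [1.1, 0.2, 0.9]
gripper_width: 0.999
grasp_force: 0.0
time: 3.2
tool_pos: [0.5593, 0.3407, 0.1604]
tool_rot: [0.001, 0.999, -0.045, -0.002]
contact_force: [0.0, 0.4, 0.4]
gripper_width: 1.001
grasp_force: 0.0
[ 0.009  -0.0162  0.0004] [0.43 0.19 1.62 0.   1.34 2.09]
[]
[{'centre': [211.8, 290.1], 'conf': 0.55}]
[289.30320086 209.81494499] [277.21280345 239.25977997]
[294.69186323 227.46724441] [298.76745292 309.86897763]
[340.11791892 193.29428714] [480.47167568 173.17714856]
```

View pics/c.png

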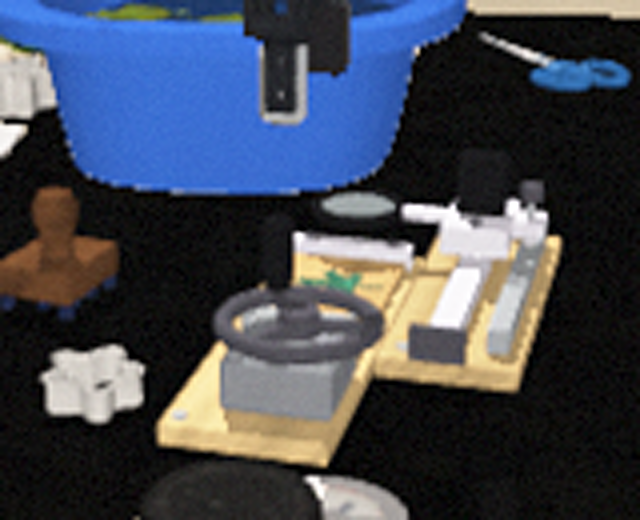

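The knob stands at crop (277, 245), and my estimate projects to (277, 239). The wheel centre matches as well, and the left finger pad is above everything. I'll descend over the knob and grip it.

Converted, 0.03 m is 0.48, 0.009 m is 0.144.

```bash
echo '[{"finger_gap":1, "trans":[0.144, -0.256, 0]}, {"finger_gap":1, "trans":[0, 0, 0.4]}, {"finger_gap":1, "trans":[0, 0, 0.48]}, {"finger_gap":1, "trans":[0, 0, 0.336]}, {"finger_gap":0.4}]' | python3 -m crank; echo '[{"finger_gap":0.2}, {"finger_gap":0}, {"finger_gap":0}, {"finger_gap":0}]' | python3 -m crank
```

```text
time: 4.03
tool_pos: [0.5692, 0.3527, 0.0855]
tool_rot: [0.001, 0.999, -0.046, -0.002]
contact_force: [0.3, -0.2, 0.3]
gripper_width: 0.819
grasp_force: 0.0
time: 4.53
tool_pos: [0.5711, 0.3548, 0.089]
tool_rot: [-0.001, 0.999, -0.045, 0.001]
contact_force: [-1.7, 0.9, 5.3]
gripper_width: 0.186
grasp_force: 58.9
```

Converted, -0.0101 m is -0.1616, -0.0093 m is -0.1488.

```bash
echo '[{"finger_gap":0, "trans":[-0.1488, 0.0672, 0]}, {"finger_gap":0, "trans":[-0.1616, 0.0192, 0]}, {"finger_gap":0}]' | python3 -m crank
```

```text
time: 4.9
tool_pos: [0.5503, 0.3513, 0.089]
tool_rot: [-0.001, 0.999, -0.045, 0.001]
contact_force: [-0.9, 1.4, 6.3]
gripper_width: 0.185
grasp_force: 59.6
```

Converted, -0.01 m is -0.16, -0.009 m is -0.144.

```bash
echo '[{"finger_gap":0, "trans":[-0.16, -0.0288, 0]}, {"finger_gap":0, "trans":[-0.144, -0.0752, 0]}, {"finger_gap":0, "trans":[-0.1152, -0.1136, 0]}, {"finger_gap":0, "trans":[-0.0768, -0.144, 0]}, {"finger_gap":0}]' | python3 -m crank
```

```text
time: 5.52
tool_pos: [0.5223, 0.377, 0.089]
tool_rot: [-0.001, 0.999, -0.045, 0.002]
contact_force: [2.0, 0.6, 6.7]
gripper_width: 0.185
grasp_force: 59.5
```

```bash
python3 - <<'E'
from h import *
s=manip.state(); v=s["tool_pos"][:2]-[.554,.3865]; c,t=np.cos(.09),np.sin(.09); x,y=c*v[0]-t*v[1],t*v[0]+c*v[1]; print(x,y,np.hypot(x,y),np.arctan2(-y,x),s["contact_force"],s["ft_torque"])
manip.grab_frame("top")
for q in("crank_knob","wheel_axis","jaw"): print(q,manip.mark_of("top",q)[:1] if q!="jaw" else manip.look_for("top",q)[:1])
E
```

```text
-0.030731227589662298 -0.01228198267156895 0.03309464378887226 2.761381090693037 [1.97770958 0.60903308 6.67364278] [ 0.20646321 -0.32776128 -0.02860617]
crank_knob []
wheel_axis []
jaw []
```

Tracking the circle well (forces are small). Continuing.

Converted, -0.0101 m is -0.1616, -0.01 m is -0.16.

```bash
echo '[{"finger_gap":0, "trans":[-0.0304, -0.16, 0]}, {"finger_gap":0, "trans":[0.0176, -0.1616, 0]}, {"finger_gap":0, "trans":[0.064, -0.1488, 0]}, {"finger_gap":0, "trans":[0.1056, -0.1232, 0]}, {"finger_gap":0}]' | python3 -m crank; echo '[{"finger_gap":0, "trans":[0.1376, -0.0864, 0]}, {"finger_gap":0, "trans":[0.1568, -0.0416, 0]}, {"finger_gap":0, "trans":[0.1632, 0.0064, 0]}, {"finger_gap":0}]' | python3 -m crank
```

```text
time: 6.35
tool_pos: [0.5357, 0.4127, 0.089]
tool_rot: [-0.001, 0.999, -0.045, 0.001]
contact_force: [0.4, 0.8, 7.1]
gripper_width: 0.186
grasp_force: 59.6
time: 6.85
tool_pos: [0.5651, 0.4175, 0.089]
tool_rot: [-0.001, 0.999, -0.046, 0.001]
contact_force: [1.5, 1.1, 6.7]
gripper_width: 0.184
grasp_force: 59.6
```

Converted, 0.0065 m is 0.104, 0.0055 m is 0.088.

```bash
echo '[{"finger_gap":0, "trans":[0.104, 0.032, 0]}, {"finger_gap":0, "trans":[0.088, 0.048, 0]}, {"finger_gap":0}]' | python3 -m crank; echo '[{"finger_gap":0, "trans":[0.0352, 0.0288, 0]}, {"finger_gap":0}]' | python3 -m crank; echo '[{"finger_gap":0, "trans":[0.032, 0.032, 0]}, {"finger_gap":0}]' | python3 -m crank
```

```text
time: 7.22
tool_pos: [0.5766, 0.4114, 0.089]
tool_rot: [-0.001, 0.999, -0.046, 0.002]
contact_force: [2.0, 1.3, 5.7]
gripper_width: 0.183
grasp_force: 59.5
time: 7.48
tool_pos: [0.5785, 0.4098, 0.089]
tool_rot: [-0.002, 0.999, -0.046, 0.002]
contact_force: [2.1, 3.3, 5.6]
gripper_width: 0.181
grasp_force: 59.4
time: 7.72
tool_pos: [0.5801, 0.4081, 0.089]
tool_rot: [-0.002, 0.999, -0.046, 0.002]
contact_force: [1.6, 4.6, 5.6]
gripper_width: 0.187
grasp_force: 59.4
```

```bash
echo '[{"finger_gap":0, "trans":[0.032, 0.032, 0]}, {"finger_gap":0}]' | python3 -m crank; echo '[{"finger_gap":0, "trans":[0.024, 0.032, 0]}, {"finger_gap":0}]' | python3 -m crank; python3 - <<'E'
from h import *
im,d=manip.grab_frame("side"); cv2.imwrite("pics/e.png",cv2.resize(im[170:270,260:360,::-1],None,fx=6,fy=6,interpolation=cv2.INTER_CUBIC))
im,d=manip.grab_frame("top"); cv2.imwrite("pics/f.png",cv2.resize(im[180:280,240:390,::-1],None,fx=5,fy=5,interpolation=cv2.INTER_CUBIC))
print(manip.look_for("top","jaw"),manip.look_for("side","jaw"))
E
```

```text
time: 7.98
tool_pos: [0.5811, 0.4071, 0.089]
tool_rot: [-0.003, 0.999, -0.046, 0.001]
contact_force: [-0.7, 8.1, 5.7]
gripper_width: 0.184
grasp_force: 59.5
time: 8.22
tool_pos: [0.5818, 0.4061, 0.089]
tool_rot: [-0.004, 0.999, -0.045, 0.0]
contact_force: [-1.5, 11.5, 4.8]
gripper_width: 0.185
grasp_force: 59.6
[{'extent': [282.9, 212.7, 293.7, 219.4], 'conf': 0.47}] [{'extent': [288.1, 229.0, 304.2, 229.0], 'conf': 0.51}]
```

View pics/e.png

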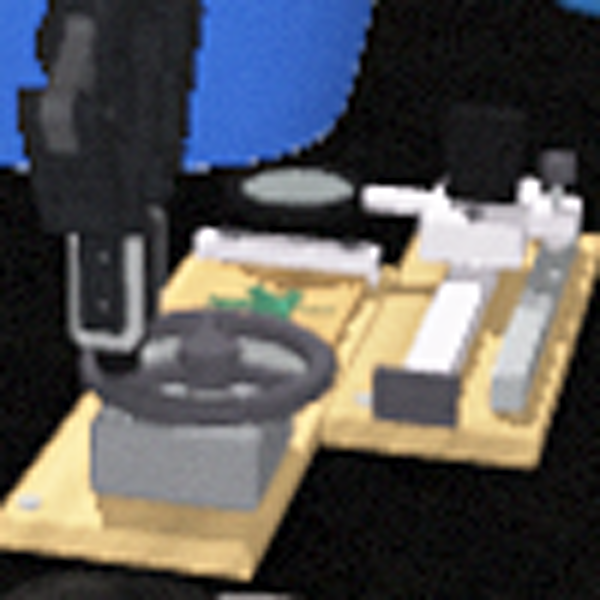

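View pics/f.png

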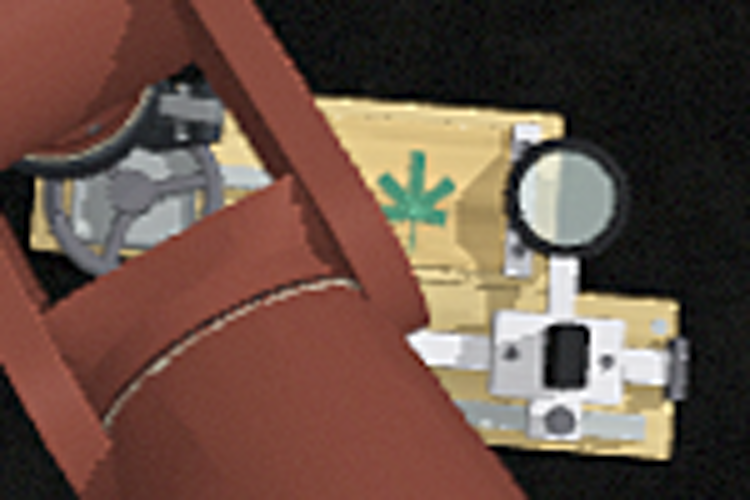

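The force climbs steadily (to 11 N) while the tool lags, so the wheel is at its stop. The side crop shows the knob held at (115, 360), and the top crop is mostly hidden by the arm, with the grip at (567, 355). I'll release, lift and move over the carriage grip.

Converted, 0.056 m is 0.896, -0.04 m is -0.64.

```bash
echo '[{"finger_gap":1}, {"finger_gap":1}, {"finger_gap":1}, {"finger_gap":1}]' | python3 -m crank; echo '[{"finger_gap":1, "trans":[0, 0, -0.64]}, {"finger_gap":1, "trans":[0, 0, -0.48]}, {"finger_gap":1, "trans":[-0.352, 0.896, 0]}, {"finger_gap":1, "trans":[-0.352, 0.896, 0]}, {"finger_gap":1, "trans":[-0.352, 0.896, 0]}]' | python3 -m crank;  echo '[{"finger_gap":1, "trans":[-0.352, 0.896, 0]}, {"finger_gap":1}]' | python3 -m crank
python3 - <<'E'
from h import *
im,d=manip.grab_frame("top"); cv2.imwrite("pics/g.png",cv2.resize(im[180:280,240:390,::-1],None,fx=5,fy=5,interpolation=cv2.INTER_CUBIC))
P={}
for q in("crank_knob","wheel_axis","carriage_grip"):
  m=manip.mark_of("top",q)[:1]; print(q,m,at_depth("top",m[0]["centre"],d) if m else 0)
im,d=manip.grab_frame("side")
for q in("crank_knob","wheel_axis","carriage_grip"):
  m=manip.mark_of("side",q)[:1]; print(q,m)
print(rel([.4755,.1895,.068]))
E
```

```text
time: 8.93
tool_pos: [0.5821, 0.4018, 0.0866]
tool_rot: [0.0, 0.999, -0.046, -0.001]
contact_force: [-1.0, -0.4, -0.1]
gripper_width: 0.992
grasp_force: 0.0
time: 9.55
tool_pos: [0.5005, 0.2394, 0.1573]
tool_rot: [0.0, 0.999, -0.045, 0.0]
contact_force: [0.2, -0.9, 0.7]
gripper_width: 1.001
grasp_force: 0.0
time: 9.8
tool_pos: [0.472, 0.1845, 0.156]
tool_rot: [0.001, 0.999, -0.047, -0.001]
contact_force: [0.3, 0.1, -0.3]
gripper_width: 0.999
grasp_force: 0.0
crank_knob [{'centre': [216.8, 262.4], 'conf': 0.64}] [0.5575243  0.39426034 0.05906578]
wheel_axis [{'centre': [219.9, 265.0], 'conf': 0.68}] [0.55017816 0.38828477 0.05895533]
carriage_grip [{'centre': [252.2, 352.8], 'conf': 0.8}] [0.46589994 0.25213861 0.42400187]
crank_knob [{'centre': [226.1, 276.9], 'conf': 0.62}]
wheel_axis [{'centre': [231.1, 295.6], 'conf': 0.57}]
carriage_grip [{'centre': [195.9, 338.6], 'conf': 0.82}]
[ 0.00047396 -0.00147037  0.08945048]
```

View pics/g.png

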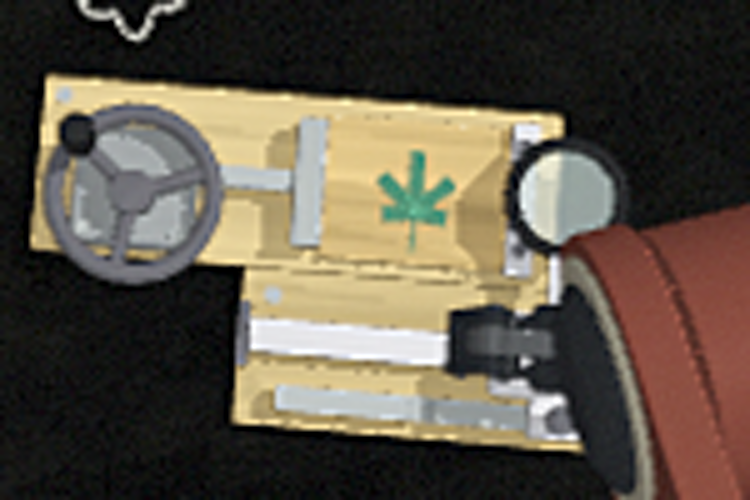

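The top crop shows the jaw's right face (column 325) flush against the board, with the knob at (77, 133). The wheel is tight. Now I'll descend on the grip and close.

Converted, 0.03 m is 0.48, 0.024 m is 0.384.

```bash
echo '[{"finger_gap":1, "trans":[0, -0.024, 0.48]}, {"finger_gap":1, "trans":[0, 0, 0.48]}, {"finger_gap":1, "trans":[0, 0, 0.384]}, {"finger_gap":0}, {"finger_gap":0}]' | python3 -m crank; echo '[{"finger_gap":0}, {"finger_gap":0}, {"finger_gap":0}, {"finger_gap":0}]' | python3 -m crank
```

```text
time: 10.82
tool_pos: [0.4753, 0.1893, 0.0743]
tool_rot: [-0.0, 0.999, -0.045, 0.001]
contact_force: [-0.3, -0.6, 0.4]
gripper_width: 0.605
grasp_force: 0.0
time: 11.32
tool_pos: [0.4755, 0.1895, 0.0748]
tool_rot: [-0.001, 0.999, -0.046, 0.001]
contact_force: [-1.2, 2.2, 6.5]
gripper_width: 0.176
grasp_force: 60.3
```

Converted, -0.016 m is -0.256, -0.012 m is -0.192.

```bash
echo '[{"finger_gap":0, "trans":[0, -0.128, 0]}, {"finger_gap":0, "trans":[0, -0.256, 0]}, {"finger_gap":0, "trans":[0, -0.192, 0]}, {"finger_gap":0, "trans":[0, -0.064, 0]}, {"finger_gap":0}]' | python3 -m crank; for i in 1; do :; done; echo '[{"finger_gap":0, "trans":[0, -0.048, 0]}]' | python3 -m crank; echo '[{"finger_gap":0, "trans":[0, -0.048, 0]}]' | python3 -m crank; echo '[{"finger_gap":0, "trans":[0, -0.048, 0]}]' | python3 -m crank; echo '[{"finger_gap":0, "trans":[0, -0.048, 0]}]' | python3 -m crank
```

```text
time: 11.95
tool_pos: [0.4794, 0.2292, 0.0748]
tool_rot: [-0.001, 0.999, -0.046, 0.001]
contact_force: [0.9, 1.8, 4.4]
gripper_width: 0.173
grasp_force: 60.2
time: 12.08
tool_pos: [0.4796, 0.231, 0.0748]
tool_rot: [0.001, 0.999, -0.046, 0.001]
contact_force: [0.2, -2.9, 6.3]
gripper_width: 0.174
grasp_force: 60.6
time: 12.2
tool_pos: [0.48, 0.2342, 0.0748]
tool_rot: [0.0, 0.999, -0.046, 0.001]
contact_force: [-1.7, -3.0, 6.2]
gripper_width: 0.173
grasp_force: 60.3
time: 12.32
tool_pos: [0.4802, 0.2373, 0.0748]
tool_rot: [0.0, 0.999, -0.046, 0.001]
contact_force: [-1.4, -2.0, 5.1]
gripper_width: 0.172
grasp_force: 60.4
time: 12.45
tool_pos: [0.4805, 0.2401, 0.0748]
tool_rot: [0.001, 0.999, -0.046, 0.001]
contact_force: [-0.0, -4.3, 6.2]
gripper_width: 0.176
grasp_force: 60.4
```

Converted, -0.003 m is -0.048.

```bash
f(){ grep -E "tool_pos|contact"|paste - -; }
echo '[{"finger_gap":0, "trans":[0, -0.048, 0]}]' | python3 -m crank|f; echo '[{"finger_gap":0, "trans":[0, -0.048, 0]}]' | python3 -m crank|f; echo '[{"finger_gap":0, "trans":[0, -0.048, 0]}]' | python3 -m crank|f;echo '[{"finger_gap":0, "trans":[0, -0.048, 0]}]' | python3 -m crank|f
```

```text
tool_pos: [0.4808, 0.2435, 0.0748]	contact_force: [0.5, 0.1, 5.5]
tool_pos: [0.4812, 0.2467, 0.0748]	contact_force: [1.5, -6.6, 8.1]
tool_pos: [0.4812, 0.2473, 0.0748]	contact_force: [-3.0, -17.5, 12.6]
tool_pos: [0.4813, 0.2478, 0.0748]	contact_force: [-4.6, -27.6, 16.1]
```

Resistance rises sharply at y≈0.247, after the pull dropped to zero at 0.2435. That fits the ball sitting in the notch. I'll back off the push and check with the cameras.

```bash
f(){ grep -E "tool_pos|contact"|paste - -; }
echo '[{"finger_gap":0, "trans":[0, 0.064, 0]}]' | python3 -m crank|f; echo '[{"finger_gap":0, "trans":[0, 0.032, 0]}, {"finger_gap":0}]' | python3 -m crank|f
python3 - <<'E'
from h import *
print(manip.state()["contact_force"])
im,d=manip.grab_frame("side"); a=cv2.resize(im[170:250,300:370,::-1],None,fx=6,fy=6,interpolation=cv2.INTER_CUBIC)
print("side",[(q,[(np.round(m["extent"],1),round(m["conf"],2)) for m in manip.look_for("side",q)[:1]]) for q in("plunger","jaw","carriage")])
im,d=manip.grab_frame("top"); b=cv2.resize(im[200:280,270:340,::-1],None,fx=5,fy=6,interpolation=cv2.INTER_CUBIC)
print("top",[(q,[(np.round(m["extent"],1),round(m["conf"],2)) for m in manip.look_for("top",q)[:1]]) for q in("plunger","jaw")])
cv2.imwrite("pics/h.png",np.hstack([a,b]))
E
```

```text
tool_pos: [0.4812, 0.2469, 0.0748]	contact_force: [-0.1, -2.2, 7.4]
tool_pos: [0.4812, 0.2466, 0.0748]	contact_force: [1.0, -1.3, 5.7]
[ 0.95663496 -1.26267263  5.70397587]
side [('plunger', [(array([344.6, 207.9, 350.1, 213.7]), 0.42)]), ('jaw', [(array([291.5, 195.5, 354.1, 224.2]), 0.17)]), ('carriage', [(array([292.5, 205.6, 350.9, 223.2]), 0.76)])]
top [('plunger', []), ('jaw', [(array([287.1, 203.8, 305. , 228.1]), 0.79)])]
```

View pics/h.png

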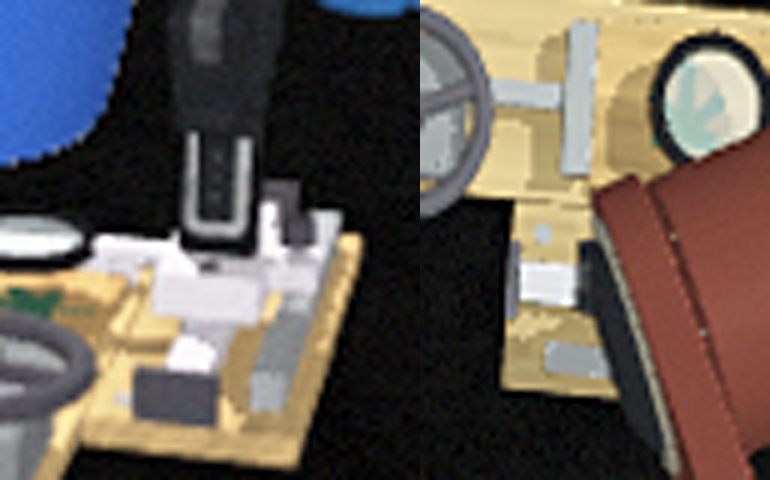

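```bash
python3 - <<'E'
from h import *
p,e=tri(("side",[194.9,353]),("top",[264,352])); print("knob top before",p,e)
for dz in(0,-.0055): print(dz,proj("side",p+[.0057,.0571,dz]))
im,d=manip.grab_frame("side")
g=im[190:225,334:362].astype(int).sum(2)//3
print("cols 334..361"); 
for r,row in zip(range(190,225),g): print(r,*row)
E
cat > /dev/null; python3 - <<'E'
import cv2
im=cv2.imread("pics/e.png"); im=cv2.resize(im,(100,100),interpolation=cv2.INTER_AREA).mean(2).astype(int)
print("before cols 340..359")
for r in range(18,50): print(170+r,*im[r,80:100])
E
```

```text
knob top before [0.44557309 0.19191074 0.06638311] 0.0003157953834869851
0 [349.76604231 202.80171137]
-0.0055 [349.63800141 205.12868089]
cols 334..361
190 40 41 41 44 35 38 38 42 45 41 5 20 10 20 16 9 5 8 17 11 15 14 12 9 5 7 14 17
191 40 39 40 31 37 32 36 30 35 36 11 11 17 16 11 17 11 5 11 12 15 16 9 0 13 9 13 13
192 26 32 29 35 24 36 45 44 34 36 13 7 20 18 15 15 17 22 11 11 12 11 7 13 11 16 7 10
193 33 37 34 32 34 84 158 127 44 33 11 4 11 15 18 17 15 17 20 13 19 14 15 10 15 14 11 6
194 38 37 36 35 32 103 192 153 41 36 13 17 15 18 8 19 12 13 24 10 19 20 21 11 15 12 18 9
195 36 49 59 40 31 102 191 149 21 33 9 12 16 15 17 12 20 20 14 17 12 12 10 17 11 7 15 23
196 33 52 67 36 39 113 188 150 18 25 9 14 15 14 15 18 14 15 17 14 19 16 16 8 20 16 16 11
197 34 40 49 39 39 119 191 155 10 14 13 12 8 18 17 10 16 13 9 10 6 10 16 17 15 11 14 16
198 40 36 40 37 47 118 180 127 15 21 18 8 6 17 8 11 16 14 14 9 16 19 14 16 13 15 16 14
199 35 49 59 39 45 115 179 113 20 22 22 2 2 5 5 15 11 12 16 16 12 13 1 18 19 9 11 10
200 41 37 50 37 55 129 178 111 14 33 71 82 85 73 66 60 12 14 11 6 15 13 9 6 12 13 
[... 4162 characters left out ...]
162 178 168 145 130 153 192 208 185
212 228 228 230 230 231 229 222 194 204 160 131 133 141 137 127 126 136 153 174 160
213 230 230 233 233 231 232 227 201 200 141 131 132 129 133 130 131 138 153 174 131
214 207 209 204 196 191 197 191 171 166 134 129 136 134 132 131 134 138 163 186 123
215 188 186 171 146 140 146 146 141 136 131 131 153 178 152 133 136 138 152 163 100
216 188 187 170 137 133 137 135 131 132 132 134 146 162 147 135 140 155 175 133 53
217 190 182 163 132 136 138 137 136 136 133 128 134 137 133 137 136 164 191 110 16
218 192 172 147 133 139 138 142 154 156 131 133 134 129 133 140 139 155 168 92 12
219 181 160 136 134 137 141 154 168 171 166 177 163 135 134 138 135 144 135 51 8
```

```bash
python3 - <<'E'
from h import *
im,d=manip.grab_frame("side"); 
b=cv2.imread("pics/a_side.png")
A=b[175:240,315:365]; B=im[175:240,315:365,::-1]
cv2.imwrite("pics/i.png",np.hstack([cv2.resize(A,None,fx=8,fy=8,interpolation=cv2.INTER_CUBIC),cv2.resize(B,None,fx=8,fy=8,interpolation=cv2.INTER_CUBIC)]))
E
```

```text
(no output)
```

View pics/i.png

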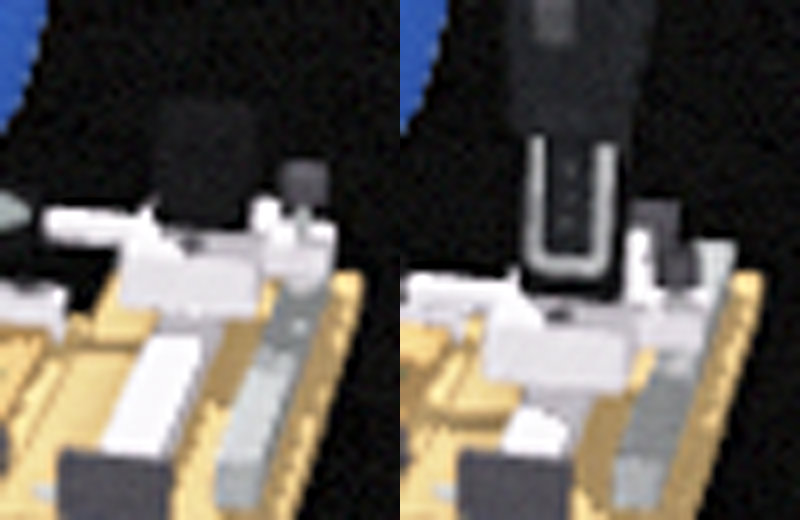

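Comparing before (left) and after (right): the knob cap stood clear of the lug on its stem at (305, 185). It now sits down on the lug at (680, 262), about 15–19 crop px (≈5 mm) lower relative to it. The dark piece at (655, 215) is the rail's far end stop. So the ball is in the notch. The jaw was still flush with the board in the last top view, and the side force is about 1 N.

```bash
echo '[{"finger_gap":0}, {"finger_gap":0}]' | python3 -m crank; python3 -c "
from plant import manip
print(manip.job_done())"
```

```text
time: 14.02
tool_pos: [0.4812, 0.2467, 0.0748]
tool_rot: [-0.0, 0.999, -0.046, 0.001]
contact_force: [-0.5, -0.7, 6.8]
gripper_width: 0.178
grasp_force: 60.6
the job is handed in; nothing more can be done
None
```

Job handed in at 14 s: the handwheel is wound to its stop with the jaw tight on the board, and the carriage is at the notch with its grip held between the fingers; the pot, printing block and star cutter were not touched.

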